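# Couple the carton stop with a linch pin

## Robot

A 6-joint arm with a two-finger parallel gripper is mounted at the origin on a cart in front of the work surface, level with it; the furniture and walls round the work are solid. World frame = base frame: x ahead of the robot, y to its left, z up, the work surface at z = 0. Lengths are in mm, angles in rad, forces in N, time in s.
With the tool pointing down it reaches from about 275 to 1000 mm from the base axis. Payload 8.4 kg.
Tool frame: the origin (TCP) lies on the centre line of the jaws, within the pads' length; the fingertips stand r.tip_reach ahead of it and the grasp point (between the pads) lies 11 mm behind it (r.tip_reach is the distance from the TCP to the fingertips, in mm); z points along the fingers, y is the line along which they close (so a half turn about z gives the same grasp; the last joint's range is limited). The gripper opens to 85 mm and grips with 20 to 120 N. Pads are 22 mm wide; open, the fingers measure 114 mm over their backs; the gripper's body (76 mm by 85 mm) begins 54 mm behind the grasp point. The pads swing forward as they close: fully open they stand 13 mm farther back than shut.
Start: joints at [-1.12, 0.353, 1.633, -0, 1.155, -0.002], TCP at [273.427, -562.019, 239.281] pointing down, gripper open.
Joint ranges: [-2.63, 2.63], [-0.92, 2.1], [0.06, 2.66], [-1.3, 4.44], [0, 2.69], [-3.02, 3.02]. Speed limits (rad/s): [2.22, 2.22, 2.79, 3.14, 3.14, 3.14].

## Interface

Orientations are given as [roll, pitch, yaw] about the fixed x, y, z axes, in that order (R = Rz(yaw) Ry(pitch) Rx(roll)).
In Python, from rig import r gives the robot as it stands.
- The arm moves only by the tool carry_out, never from a script. Its argument "targets" is a list of rows, each an object with "dp": the shift along the tool's x, y, z in mm, a list of three; "yaw": the turn about the tool's z in degrees. A call has 1 to 12 rows; each row is the pose to reach, as a shift and turn from the pose commanded when the call began, along the tool's axes at that moment; what a row does not reach only later rows make up. A row lasts 1/8 s, in which the tool goes at most 62.5 mm and 10.7 degrees, less where a joint would pass 70% of its speed; a pose out of reach is approached as far as the arm can. A call with a gripper value outside its range is refused whole. "fingers" is the opening, from -1 (shut) to 1 (fully open), so that 0 is half open, set as the call begins (left out, the last holds). The fingers move at their own pace and stop on an object; "grip_force" is the grip in N (left out, the last holds). Time passes only in rows, so rows that repeat a pose let the fingers close. It gives the time, the measured TCP pose, the force, the opening and the grip force at its end, in the units of the state.
- r.sense(): the state, without advancing time (a new reading comes with each control period).
- r.grab_frame(name): name is "side" or "top" or "wrist"; returns the picture (400x640x3 uint8, red, green, blue); there is no depth.
- r.get_calibration(name): a dict with "fx", "fy", "cx", "cy" (pixels), "dist_coeffs" ([k1, k2, p1, p2, k3] as OpenCV has them; the pictures are not rectified), "rvec" (rotation vector, rad) and "tvec" (3), from world to camera coordinates, as OpenCV has them. Camera axes: x right, y down, z forward; pixel columns grow to the right and rows downward; lengths in mm; the calibration is good to about 2 mm. A picture is of the moment at which its call begins: read the wrist's pose just before it. get_calibration takes no time and is no camera call; for the wrist camera it gives the pose at the moment of the call.
- r.sign_off(): hands the job in; it is judged then, once.
The state is a dict: "clock": time; "qpos": joint angles; "qvel": joint speeds; "joint_efforts": joint torques, N m; "eef_pos": TCP position; "tcp_rot": TCP orientation; "contact_force": force on the tool from outside, world axes, zero at the start; "wrist_torque": the same for the moment, N m; "opening": opening from 0.0 (shut) to 1.0 (fully open); "grasp_force": force on a finger pad.
Only numpy, scipy, OpenCV 4.12 (cv2) and the standard library are available. Lean on these libraries where they do the work, as an engineer would, in place of code of your own. Each camera call takes 0.05 s, during which the arm holds its last target. There are 200 camera calls.

## Task

The carton stop's coupling is unpinned. Pick up the linch pin, push it through the coupling's eye from the robot's side until its collar is fully home against the coupling, then flip its sprung ring over the end of the pin until it snaps past the tip and stays there, and let go. The eye may stand up to 20 mm to either side of the foot's middle and somewhat higher or lower than usual, so feel for it gently: never load the coupling through the pin with more than 25 N, and leave the check weight, the tape and the label roll where they stand.

Things in the scene. Friction and masses are not known exactly. Their poses are not given: they have to be found in the camera images.
- linch: Loose bare-steel linch pin, 0.2 kg, lying level on the table. Origin under the middle of its grip head, x along the pin to the tip, z up. Grip head: flat-sided block 48 (x) x 16 (y) x 34 (z) mm about the origin. Shank axis 24 mm above the origin. Collar, 24 mm diameter, x = 24 to 30 mm; then the 10 mm round shank.
- pin_tip (a point): End of the pin's 54 mm shank, a hemisphere: point x = 84, z = 24 mm of the linch pin; axes as the linch pin's.
- ring_hinge (a point): Middle of the hinge of the sprung wire ring, on the pin's grip head at x = 18, z = 24 mm; the ring turns about the pin's y. Ring: two side wires (4 mm) at y = +-22 mm, cross wire 65 mm from the hinge, then a flat thumb lip 20 mm wide, 4 mm thick, to 92 mm from the hinge.
- lip (a point): Middle of the ring's thumb lip, 81 mm from the ring's hinge; moves with the ring. Press here: a push takes 1 to 2 N at first, then up to about 5 N while the cross wire stretches over the pin's tip, then it snaps through and the force drops. By leverage the pin then bears on the eye with up to three times the push.
- ring (a joint): Ring angle. 0 = open, at its stop, leaning up and forward 55 degrees above the shank; 0.96 = in line with the shank; about 1.05 = closed, the cross wire having snapped past the tip and resting against its underside; 1.3 = hard stop. The wire meets the tip at about 0.85. A spring turns the ring back to 0 unless it has snapped.
- coupling: Fixed carton stop: dark foot plate 170 x 130 x 10 mm with a low aluminium rail (240 mm long, 45 mm high, near side at x = 72 mm) across its far end. Origin on the table under the middle of the foot's slot, x away from the robot along the eye, z up. Pin fully home: collar against the head's near face, tip at x = 39 mm here.
- mouth (a point): Mid-setting of the eye, on the near face (x = -15, z = 85 mm of the stop). True eye: up to 20 mm to either side (y) and 8 mm up or down, wherever the head is clamped; no measured pose shows it. Eye: 12 mm through hole along x, no lead-in, in an upright head 30 (x) x 28 (y) mm; head top 14 mm above the eye. A 14 mm wide ledge, 25 mm below the eye, juts 25 mm from the near face under the grip head.
- weight: Loose metal check weight with knob, 47 mm wide, 60 mm high; leave it alone. Origin under its middle.
- tape: Loose roll of clear tape lying flat, 93 mm wide, 48 mm high; leave it alone. Origin under its middle.
- roll: Loose roll of labels, 70 mm wide, 40 mm high; leave it alone. Origin under its middle.
Not all that is in view belongs to the job. Leave any yellow look-alike of the linch alone.

How it is judged (in metres and radians):
On the way, in this order (a step that is already met when the one before it is completed fails the run):
1. the pin is pushed home through the eye, its ring still open (x of pin_tip in the frame of coupling above 0.035 m and y of pin_tip in the frame of coupling between -0.025 and 0.025 m and z of pin_tip in the frame of coupling between 0.071 and 0.099 m and angle between the x axis of linch and the x axis of coupling, either way round below 0.12 rad and value of joint ring below 0.8 rad), for 0.2 s.
2. the ring is flipped over the pin's end and has snapped past it (value of joint ring above 1 rad), for 0.2 s.
At the end, for the whole second after the job is handed in: The pin sits in the eye with its collar within 4 mm of the head's near face, in line with the eye within 0.12 rad; the ring has snapped past the tip (ring angle above 1.0) and stays; pin released and at rest (x of pin_tip in the frame of coupling above 0.035 m and y of pin_tip in the frame of coupling between -0.025 and 0.025 m and z of pin_tip in the frame of coupling between 0.071 and 0.099 m and angle between the x axis of linch and the x axis of coupling, either way round below 0.12 rad and value of joint ring above 1 rad and linear speed of linch below 0.02 m/s); the robot touches nothing.
It fails at once if the pin or its ring is pressed on the coupling with more than 25 N (contact force between linch and coupling above 25 N).
It fails at once if the check weight is shifted by more than 30 mm (distance of weight from where it was at the start of the episode above 0.03 m).
It fails at once if the tape is shifted by more than 30 mm (distance of tape from where it was at the start of the episode above 0.03 m).
It fails at once if the label roll is shifted by more than 30 mm (distance of roll from where it was at the start of the episode above 0.03 m).
It also fails if it takes over 64 s, if anything falls off the work surface, if the arm or the gripper's body presses on something with over 40 N, if the wrist force passes 120 N, or if a joint passes its speed limit or range.

## Working session

There is one attempt and no reset: what is moved stays moved. The work goes in short steps, Python scripts to look and compute and a tool call to move; the robot and the scene stay as the last step left them, time stands still between calls to the robot, and variables do not carry over. Pictures are saved under pics/ and viewed, at most 10 in all, crops included, and the job is handed in when it is done.

Besides the shell and the picture viewer there is one more tool, called as name([rows], argument=value, ...), one row to a line, values as JSON. carry_out: Moves the arm, as the interface text tells. Its arguments: {"type":"object","properties":{"targets":{"type":"array","items":{"type":"object","properties":{"dp":{"type":"array","items":{"type":"number"}},"yaw":{"type":"number"}}}},"fingers":{"type":"number"},"grip_force":{"type":"number"}},"required":["targets"]}

```bash
mkdir -p pics; cat > h.py <<'E'
from rig import r
import cv2, numpy as np
def snap(n,f):
    im=r.grab_frame(n); cv2.imwrite('pics/'+f,cv2.cvtColor(im,cv2.COLOR_RGB2BGR)); return im
def cal(n):
    c=r.get_calibration(n); K=np.array([[c['fx'],0,c['cx']],[0,c['fy'],c['cy']],[0,0,1]])
    R=cv2.Rodrigues(np.array(c['rvec'],float))[0]; t=np.array(c['tvec'],float).ravel()
    return K,np.array(c['dist_coeffs'],float),R,t
def ray(c,uv):
    K,d,R,t=c; p=cv2.undistortPoints(np.array([[uv]],float),K,d)[0,0]
    v=R.T@np.array([p[0],p[1],1]); return -R.T@t, v/np.linalg.norm(v)
def plane(c,uv,z):
    o,v=ray(c,uv); return o+v*(z-o[2])/v[2]
def tri(c1,u1,c2,u2):
    a,b=ray(c1,u1),ray(c2,u2); A=np.zeros((3,3)); y=np.zeros(3)
    for o,v in(a,b):
        P=np.eye(3)-np.outer(v,v); A+=P; y+=P@o
    return np.linalg.solve(A,y)
def proj(c,P):
    K,d,R,t=c; return cv2.projectPoints(np.array(P,float).reshape(-1,1,3),cv2.Rodrigues(R)[0],t,K,d)[0][:,0]
E
python3 - <<'E'
from h import *
snap('top','top0.png');snap('side','side0.png')
for n in('top','side','wrist'):
    c=cal(n); print(n,-c[2].T@c[3],c[2].round(2).tolist())
print(r.sense(),r.tip_reach)
E
```

```text
top [-734.01283529 -396.20961907 1780.02058597] [[0.21, -0.98, 0.01], [-0.77, -0.17, -0.62], [0.61, 0.12, -0.78]]
side [  -84.57051852 -1213.18530635   792.7715251 ] [[0.83, -0.55, -0.01], [-0.28, -0.41, -0.87], [0.48, 0.72, -0.5]]
wrist [ 342.93538494 -528.78747627  374.13895586] [[0.44, -0.9, -0.0], [-0.86, -0.42, 0.3], [-0.27, -0.13, -0.95]]
{'clock': 0.1, 'qpos': array([-1.12038394e+00,  3.53598772e-01,  1.63403992e+00,  2.05464741e-05,
        1.15524309e+00, -2.38560238e-03]), 'qvel': array([-0.00126078, -0.00144307, -0.00137374, -0.0008577 ,  0.00062298,
        0.00022748]), 'joint_efforts': array([ 2.70644041e-04, -6.06356764e+01, -3.42821252e+01,  1.34500419e-04,
        4.04390725e-03,  2.89491959e-05]), 'eef_pos': array([ 273.25738259, -561.63060652,  238.63283742]), 'tcp_rot': array([-3.14030357e+00, -2.18624149e-05,  4.52789673e-01]), 'contact_force': array([0.42192434, 0.34692787, 0.00450751]), 'wrist_torque': array([-0.01560257,  0.01103346, -0.04331044]), 'grasp_force': 0.0, 'opening': 0.9981715513660265} 8.0
```

View pics/top0.png

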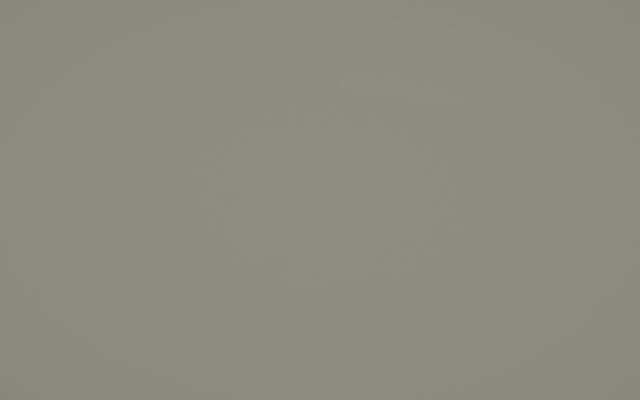

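View pics/side0.png

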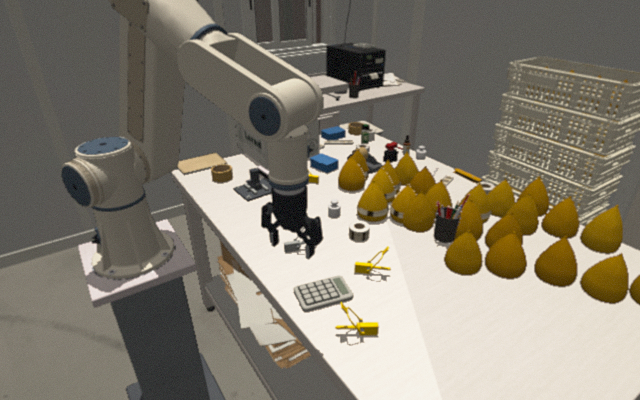

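The top view is blank (blocked). The side view shows the coupling at about (258,185), a steel item under the gripper at (293,243), the weight at (334,209), a roll at (359,232), another roll at (222,173), and yellow look-alikes at (370,265) and (360,328).

```bash
python3 - <<'E'
from h import *
im=snap('wrist','w0.png')
s=cv2.imread('pics/side0.png'); cv2.imwrite('pics/s0c.png',cv2.resize(s[130:260,190:390],None,fx=4,fy=4,interpolation=cv2.INTER_CUBIC))
c=cal('side')
for n,u in dict(coupl=(258,190),linch=(293,243),weight=(334,216),roll=(359,238),tape=(222,176)).items(): print(n,plane(c,u,5).round())
E
```

```text
coupl [524. 157.   5.]
linch [ 453. -247.    5.]
weight [ 665. -185.    5.]
roll [ 653. -347.    5.]
tape [451. 365.   5.]
```

View pics/w0.png

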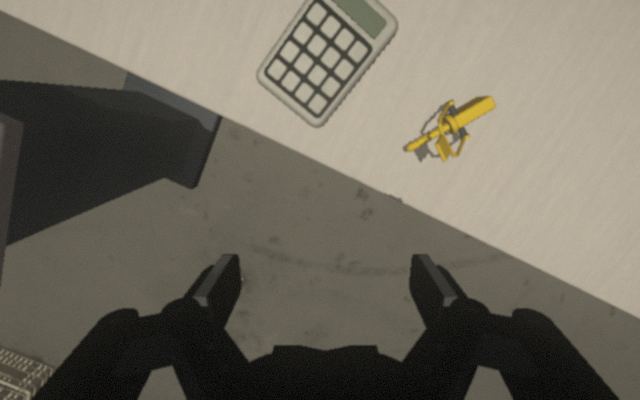

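View pics/s0c.png

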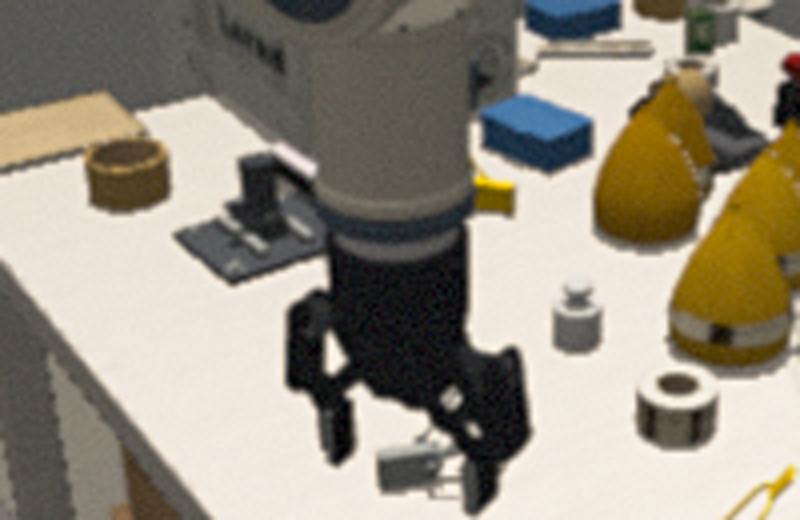

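The wrist view shows only a yellow look-alike at (455,125). In the crop the steel linch lies between the fingers, the coupling is at upper left, and the weight and label roll are to the right. I'll move over the linch.

carry_out([
  {"dp": [40,-40,-10],"yaw": 4},
  {"dp": [80,-80,-20],"yaw": 8},
  {"dp": [120,-120,-30],"yaw": 13},
  {"dp": [160,-160,-40],"yaw": 17},
  {"dp": [200,-200,-50],"yaw": 22},
  {"dp": [237,-243,-60],"yaw": 26},
  {"dp": [237,-243,-60],"yaw": 26},
  {"dp": [237,-243,-60],"yaw": 26},
])

```text
clock: 1.15
eef_pos: [380.3, -239.9, 299.3]
tcp_rot: [3.141, -0.0, 0.001]
contact_force: [0.5, -0.3, -0.1]
opening: 0.998
grasp_force: 0.0
```

```bash
python3 - <<'E'
from h import *
s=r.sense(); print(s['eef_pos'],s['tcp_rot'],s['clock'])
np.savez('w1.npz',*cal('wrist')); w=snap('wrist','w1.png'); s=snap('side','side1.png')
s=cv2.cvtColor(s,cv2.COLOR_RGB2BGR)[130:280,200:400]
cv2.imwrite('pics/s1c.png',cv2.resize(s,None,fx=4,fy=4,interpolation=cv2.INTER_CUBIC))
E
```

```text
[ 380.26177083 -239.91306139  299.25041789] [ 3.14110793e+00 -3.15937579e-06  6.65050328e-04] 1.15
```

View pics/w1.png

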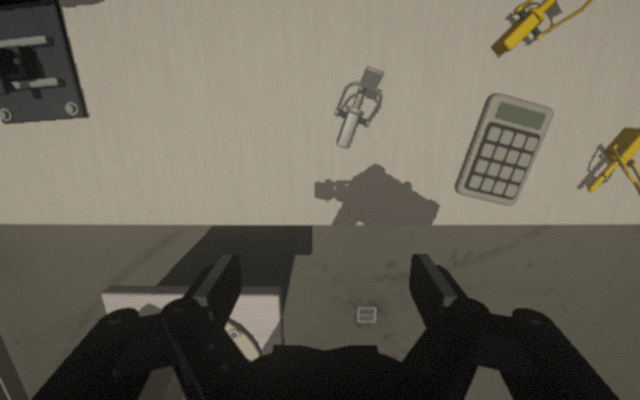

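View pics/s1c.png

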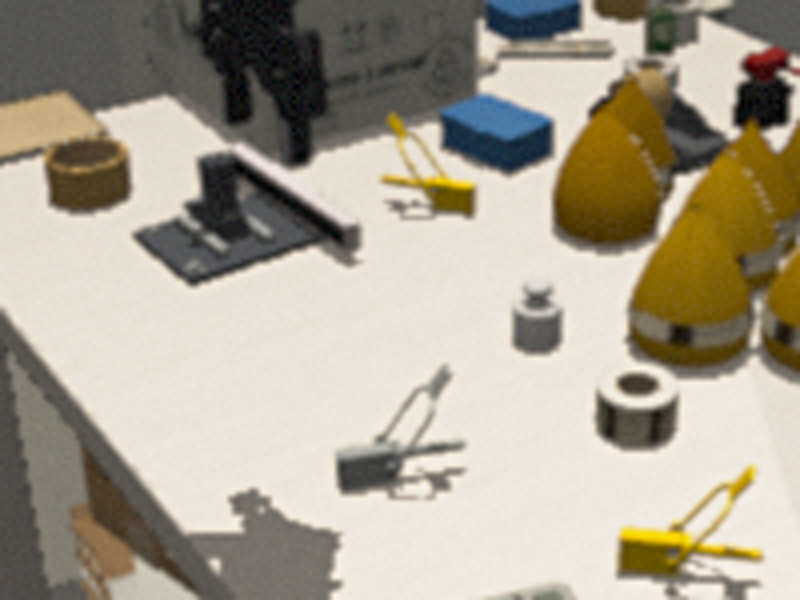

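The steel linch is in the wrist view with its head at (347,130), lip at about (372,75) and tip pointing up-right. The coupling's foot is at top left (60,60). I'll enlarge both for pixel picks.

```bash
python3 - <<'E'
import cv2,numpy as np
w=cv2.imread('pics/w1.png'); s=cv2.imread('pics/side1.png')
a=cv2.resize(w[55:155,320:395],None,fx=5,fy=5,interpolation=cv2.INTER_CUBIC)   # 375x500
b=cv2.resize(s[160:205,228:294],None,fx=6,fy=6,interpolation=cv2.INTER_CUBIC) # 396x270
d=cv2.resize(w[0:125,0:100],None,fx=2.4,fy=2.4,interpolation=cv2.INTER_CUBIC) # 240x300
o=np.zeros((580,800,3),np.uint8); o[:500,:375]=a; o[:270,380:776]=b; o[275:575,380:620]=d
cv2.imwrite('pics/crop1.png',o)
E
```

```text
(no output)
```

View pics/crop1.png

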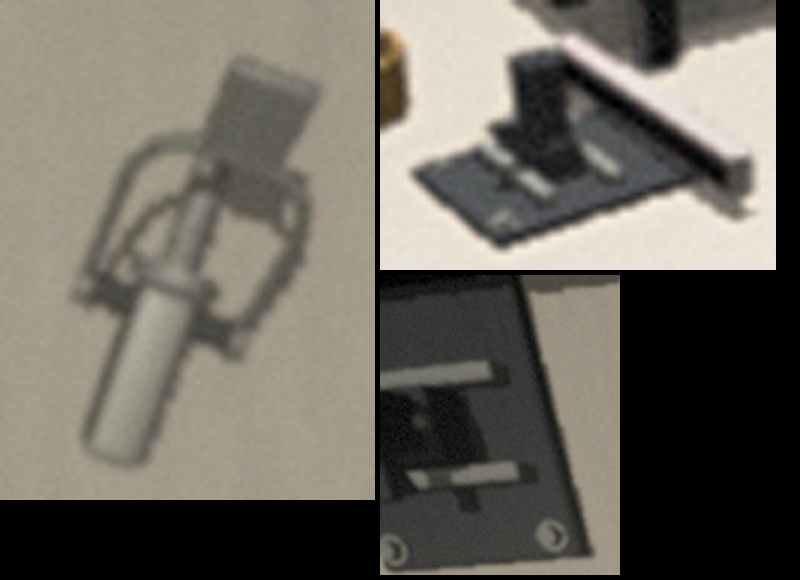

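The crops give clear corners: head top from (343,145) to (353.6,113.4) in the wrist picture, hinge knobs, and the foot's near-right corner at (87.5,115.8).

```bash
python3 - <<'E'
from h import *
z=np.load('w1.npz'); w=tuple(z[k] for k in z.files); s=cal('side')
b=plane(w,(320+115/5,55+449/5),34); f=plane(w,(320+168/5,55+295/5),34)
print('back',b.round(1),'front',f.round(1),'len',np.linalg.norm(f-b),'dir',np.degrees(np.arctan2(*(f-b)[1::-1])))
k1=plane(w,(320+85/5,55+290/5),24);k2=plane(w,(320+237/5,55+345/5),24)
print('hinge',((k1+k2)/2).round(1),'ax',np.degrees(np.arctan2(*(k1-k2)[1::-1]))-90,np.linalg.norm(k1-k2))
tip=plane(w,(320+205/5,55+170/5),24); print('tip?',tip.round(1))
NR=plane(w,(87.5,115.8),10); FRr=plane(w,(58.3,0.8),10); NLx=plane(w,(0,123),10)
print('foot w NR',NR.round(1),'along right edge',FRr.round(1),'near edge',NLx.round(1))
P=lambda x,y:(228+(x-380)/6,160+y/6)
for n,p in dict(L=(412,170),N=(502,245),R=(692,180)).items(): print('foot side',n,plane(s,P(*p),10).round(1))
print('rail top near-right', plane(s,P(728,158),45).round(1),'rail left',plane(s,P(562,42),45).round(1))
print('headtop side z99', plane(s,P(540,57),99).round(1), 'corner left',plane(s,P(511,57),99).round(1),plane(s,P(522,68),99).round(1))
# head in wrist
Q=lambda x,y:((x-380)/2.4,(y-275)/2.4)
print('head right edge w', plane(w,Q(395,420),99).round(1))
E
```

```text
back [ 412.6 -265.5   34. ] front [ 452.9 -278.8   34. ] len 42.36650206268086 dir -18.209120130744274
hinge [ 446.9 -278.1   24. ] ax -18.98484976323755 44.05838694260267
tip? [ 484.6 -288.6   24. ]
foot w NR [452.5  97.8  10. ] along right edge [598.1 106.1  10. ] near edge [444.9 235.3  10. ]
foot side L [442.  218.7  10. ]
foot side N [448.5  88.   10. ]
foot side R [594.7  97.2  10. ]
rail top near-right [599.2  52.4  45. ] rail left [589.7 279.4  45. ]
headtop side z99 [518.2 158.5  99. ] corner left [502.1 169.4  99. ] [500.8 149.7  99. ]
head right edge w [513.8 107.4  99. ]
```

carry_out([
  {"dp": [22,15,40],"yaw": 9},
  {"dp": [45,30.5,80],"yaw": 18.6},
  {"dp": [45,30.5,135],"yaw": 18.6},
  {"dp": [45,30.5,190],"yaw": 18.6},
  {"dp": [45,30.5,240],"yaw": 18.6},
  {"dp": [45,30.5,270],"yaw": 18.6},
  {"dp": [45,30.5,285],"yaw": 18.6},
  {"dp": [45,30.5,287],"yaw": 18.6},
])

```text
clock: 2.25
eef_pos: [424.6, -270.9, 11.6]
tcp_rot: [-3.141, 0.001, -0.327]
contact_force: [-0.2, 0.1, 0.1]
opening: 1.002
grasp_force: 0.0
```

carry_out([
  {"dp": [0,0,0]},
  {"dp": [0,0,0]},
  {"dp": [0,0,0]},
  {"dp": [0,0,0]},
  {"dp": [0,0,0]},
  {"dp": [0,0,0]},
  {"dp": [0,0,0]},
  {"dp": [0,0,0]},
], fingers=-1, grip_force=50)

```text
schema error: expected keys dp, yaw
```

carry_out([
  {"dp": [0,0,0],"yaw": 0},
  {"dp": [0,0,0],"yaw": 0},
  {"dp": [0,0,0],"yaw": 0},
  {"dp": [0,0,0],"yaw": 0},
  {"dp": [0,0,0],"yaw": 0},
  {"dp": [0,0,0],"yaw": 0},
  {"dp": [0,0,0],"yaw": 0},
  {"dp": [0,0,0],"yaw": 0},
], fingers=-1, grip_force=60)

```text
clock: 3.25
eef_pos: [425.5, -270.5, 13.0]
tcp_rot: [3.141, -0.001, -0.326]
contact_force: [-1.4, 0.4, 8.3]
opening: 0.175
grasp_force: 58.5
```

carry_out([
  {"dp": [0,0,-20],"yaw": 0},
  {"dp": [0,0,-60],"yaw": 0},
  {"dp": [0,0,-110],"yaw": 0},
  {"dp": [-15,-35,-150],"yaw": -2},
  {"dp": [-35,-83,-180],"yaw": -5},
  {"dp": [-55,-131,-205],"yaw": -8},
  {"dp": [-75,-179,-230],"yaw": -11},
  {"dp": [-95,-227,-255],"yaw": -14},
  {"dp": [-115,-275,-275],"yaw": -18},
  {"dp": [-132,-314,-278],"yaw": -21.8},
  {"dp": [-132,-314,-278],"yaw": -21.8},
  {"dp": [-132,-314,-278],"yaw": -21.8},
])

```text
clock: 4.75
eef_pos: [400.2, 69.1, 290.0]
tcp_rot: [3.141, 0.001, 0.055]
contact_force: [-0.9, -0.8, -2.8]
opening: 0.172
grasp_force: 59.0
```

```bash
python3 - <<'E'
from h import *
s=r.sense(); print(s['eef_pos'],s['tcp_rot'],s['contact_force'],s['opening'])
np.savez('w2.npz',*cal('wrist')); w=snap('wrist','w2.png')
E
```

```text
[400.15339779  69.14973962 290.01701881] [3.14109545e+00 5.75517817e-04 5.54318087e-02] [-0.91651922 -0.83742205 -2.7765598 ] 0.17186620209412634
```

carry_out([
  {"dp": [0,-45,0],"yaw": 0},
  {"dp": [0,-90,0],"yaw": 0},
  {"dp": [0,-135,0],"yaw": 0},
  {"dp": [0,-180,0],"yaw": 0},
  {"dp": [0,-180,0],"yaw": 0},
  {"dp": [0,-180,0],"yaw": 0},
])

```text
clock: 5.55
eef_pos: [390.8, 248.0, 289.8]
tcp_rot: [3.141, 0.001, 0.054]
contact_force: [-0.2, -1.0, -2.9]
opening: 0.177
grasp_force: 59.5
```

```bash
python3 - <<'E'
from h import *
s=r.sense(); print(s['eef_pos'],s['tcp_rot'],s['contact_force'],s['opening'])
np.savez('w3.npz',*cal('wrist')); w=snap('wrist','w3.png')
a=cv2.imread('pics/w2.png'); b=cv2.imread('pics/w3.png')
o=np.vstack([a[:235],b[:235]]); cv2.imwrite('pics/w23.png',cv2.resize(o,(800,587),interpolation=cv2.INTER_CUBIC))
E
```

```text
[390.8419898  247.95817042 289.80588284] [3.14052769e+00 9.46710622e-04 5.38960375e-02] [-0.19237565 -0.96775632 -2.89395262] 0.17652842063563567
```

View pics/w23.png

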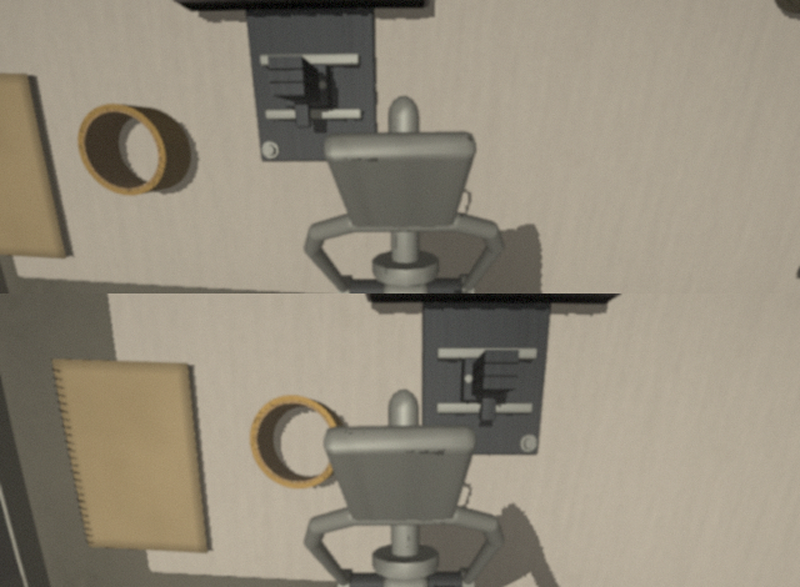

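Both views show the foot, slots, upright head and ledge clear of the held pin: head at about (290,75) in the upper and (500,365) in the lower picture. I'll zoom on the heads.

```bash
python3 - <<'E'
import cv2,numpy as np
a=cv2.imread('pics/w2.png')[35:133,196:306]; b=cv2.imread('pics/w3.png')[35:133,336:446]
f=lambda x:cv2.convertScaleAbs(cv2.resize(x[:82,:],None,fx=7,fy=7,interpolation=cv2.INTER_CUBIC),alpha=1.8)
o=np.hstack([f(a[:, :57]),f(b[:, :57])]); print(o.shape); cv2.imwrite('pics/heads.png',o)
E
```

```text
(574, 798, 3)
```

View pics/heads.png

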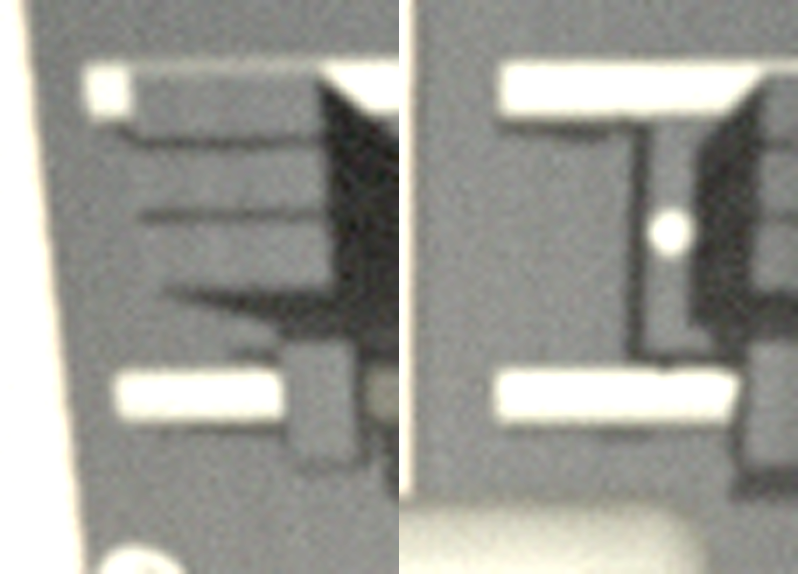

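The head's near-right top corner is at crop (331,292) on the left and its near-left top corner at (750,294) on the right. Now solve for height and the eye.

```bash
python3 - <<'E'
from h import *
L=lambda f:(lambda z:tuple(z[k] for k in z.files))(np.load(f))
a,b,s=L('w2.npz'),L('w3.npz'),cal('side')
A=lambda x,y:(196+x/7-.5,35+y/7-.5); B=lambda x,y:(336+(x-399)/7-.5,35+y/7-.5)
print('origin a',plane(a,(249,69.2),10).round(1),'b',plane(b,(388.6,69.2),10).round(1),'tri',tri(a,(249,69.2),b,(388.6,69.2)).round(1))
nl=plane(a,(209.6,128),10);nr=plane(b,(428.8,127.4),10); print('foot NL',nl.round(1),'NR',nr.round(1),np.linalg.norm(nl-nr),'yaw',np.degrees(np.arctan2(nl[0]-nr[0],nl[1]-nr[1])))
for z in(88,92,96,100,104,108):
    R=plane(a,A(331,292),z);Lf=plane(b,B(750,294),z);RF=plane(a,A(320,75),z);LF=plane(b,B(764,75),z)
    print(z,'near mid',((R+Lf)/2).round(1),'w',np.linalg.norm(R-Lf).round(1),'far mid',((RF+LF)/2).round(1),'w',np.linalg.norm(RF-LF).round(1),'len',np.linalg.norm((RF+LF-R-Lf)/2).round(1))
# side head top prediction check
P=lambda x,y:(228+(x-380)/6,160+y/6)
for p in((511,57),(522,68),(568,62)): print(P(*p))
# pin tip in camera, both views (relative to TCP)
print('tip ray px->', [plane(a,(322.5,77),z).round(1) for z in(290,302,310)])
E
```

```text
origin a [523.7 174.8  10. ] b [524.3 170.   10. ] tri [522.6 172.1  20.8]
foot NL [445.3 231.   10. ] NR [453.2 105.5  10. ] 125.73272070098503 yaw -3.6302661987929654
88 near mid [507.  175.1  88. ] w 25.3 far mid [537.5 176.2  88. ] w 25.5 len 30.5
92 near mid [506.6 174.9  92. ] w 27.1 far mid [536.7 176.1  92. ] w 27.3 len 30.1
96 near mid [506.2 174.8  96. ] w 28.9 far mid [535.9 175.9  96. ] w 29.1 len 29.8
100 near mid [505.8 174.6 100. ] w 30.8 far mid [535.2 175.7 100. ] w 31.0 len 29.4
104 near mid [505.4 174.5 104. ] w 32.6 far mid [534.4 175.6 104. ] w 32.8 len 29.1
108 near mid [505.  174.3 108. ] w 34.4 far mid [533.6 175.4 108. ] w 34.6 len 28.7
(249.83333333333334, 169.5)
(251.66666666666666, 171.33333333333334)
(259.3333333333333, 170.33333333333334)
tip ray px-> [array([491.1,  74.4, 290. ]), array([489.9,  74.3, 302. ]), array([489.1,  74.2, 310. ])]
```

```bash
python3 - <<'E'
from h import *
L=lambda f:(lambda z:tuple(z[k] for k in z.files))(np.load(f))
for n,f,lo,hi in(('w2','w2.npz',185,320),('w3','w3.npz',320,460)):
    c=L(f); g=cv2.GaussianBlur(cv2.imread(f'pics/{n}.png',0),(3,3),0).astype(float)
    Ls,Rs=[],[]
    for y in range(15,68,4):
        d=np.diff(g[y,lo:hi]); 
        i=lo+np.argmin(d)+.5; j=lo+np.argmax(d)+.5
        # outermost strong edges
        k=np.where(d<-12)[0]; m=np.where(d>12)[0]
        if len(k) and len(m): Ls.append(plane(c,(lo+k[0]+.8,y),10)); Rs.append(plane(c,(lo+m[-1]+.3,y),10))
    Ls,Rs=np.array(Ls),np.array(Rs)
    for q,nm in((Ls,'L'),(Rs,'R')):
        p=np.polyfit(q[:,0],q[:,1],1); print(n,nm,'slope deg',np.degrees(np.arctan(p[0])).round(2),'y at x=523',np.polyval(p,523).round(1),'resid',np.std(q[:,1]-np.polyval(p,q[:,0])).round(1))
    print('corner',n)
    # near edge: column scan
    xs=range(225,255,5) if n=='w2' else range(395,425,5)
    q=[]
    for x in xs:
        d=np.diff(g[105:140,x]); q.append(plane(c,(x,105+np.argmax(d)+.5),10))
    q=np.array(q); p=np.polyfit(q[:,1],q[:,0],1); print('near x at y=172',np.polyval(p,172).round(1),'deg',np.degrees(np.arctan(-p[0])).round(2))
E
```

```text
w2 L slope deg 3.28 y at x=523 237.8 resid 0.4
w2 R slope deg 1.96 y at x=523 105.9 resid 0.0
corner w2
near x at y=172 447.6 deg 2.9
w3 L slope deg 3.18 y at x=523 239.5 resid 0.4
w3 R slope deg 3.89 y at x=523 106.7 resid 0.4
corner w3
near x at y=172 447.8 deg 3.34
```

carry_out([
  {"dp": [12,27,20],"yaw": 0},
  {"dp": [24,54,40],"yaw": 0},
  {"dp": [36,79.5,70],"yaw": 0},
  {"dp": [36,79.5,110],"yaw": 0},
  {"dp": [36,79.5,150],"yaw": 0},
  {"dp": [36,79.5,173],"yaw": 0},
  {"dp": [36,79.5,178],"yaw": 0},
  {"dp": [36,79.5,178],"yaw": 0},
  {"dp": [36,79.5,178],"yaw": 0},
])

```text
clock: 6.72
eef_pos: [431.9, 171.7, 113.4]
tcp_rot: [-3.141, -0.002, 0.054]
contact_force: [-0.4, 0.9, -2.6]
opening: 0.175
grasp_force: 59.4
```

carry_out([
  {"dp": [0,0,3],"yaw": 0},
  {"dp": [0,0,7],"yaw": 0},
  {"dp": [0,0,11],"yaw": 0},
  {"dp": [0,0,14],"yaw": 0},
  {"dp": [0,0,14],"yaw": 0},
  {"dp": [0,0,14],"yaw": 0},
])

```text
clock: 7.48
eef_pos: [431.1, 171.7, 98.3]
tcp_rot: [-3.142, -0.0, 0.055]
contact_force: [-0.8, 0.5, -2.8]
opening: 0.178
grasp_force: 59.4
```

carry_out([
  {"dp": [0,0,1],"yaw": 0},
  {"dp": [0,0,2],"yaw": 0},
  {"dp": [0,0,3],"yaw": 0},
  {"dp": [0,0,3],"yaw": 0},
])

```text
clock: 7.98
eef_pos: [431.0, 171.6, 95.2]
tcp_rot: [3.142, 0.0, 0.055]
contact_force: [-0.8, 0.7, -1.2]
opening: 0.174
grasp_force: 59.4
```

carry_out([
  {"dp": [0,0,0.7],"yaw": 0},
  {"dp": [0,0,1.5],"yaw": 0},
  {"dp": [0,0,1.5],"yaw": 0},
])

```text
clock: 8.35
eef_pos: [431.0, 171.7, 93.7]
tcp_rot: [3.142, 0.0, 0.055]
contact_force: [-0.9, -0.2, -1.3]
opening: 0.177
grasp_force: 59.4
```

carry_out([
  {"dp": [0,0,0.7],"yaw": 0},
  {"dp": [0,0,1.5],"yaw": 0},
  {"dp": [0,0,1.5],"yaw": 0},
])

```text
clock: 8.72
eef_pos: [431.0, 171.7, 92.2]
tcp_rot: [3.142, 0.0, 0.055]
contact_force: [0.2, -0.5, -1.9]
opening: 0.178
grasp_force: 59.4
```

carry_out([
  {"dp": [0,0,0.7],"yaw": 0},
  {"dp": [0,0,1.5],"yaw": 0},
  {"dp": [0,0,1.5],"yaw": 0},
])

```text
clock: 9.1
eef_pos: [431.0, 171.7, 90.7]
tcp_rot: [3.142, 0.0, 0.055]
contact_force: [-0.1, 0.7, -2.7]
opening: 0.173
grasp_force: 59.4
```

carry_out([
  {"dp": [0,0,0.7],"yaw": 0},
  {"dp": [0,0,1.5],"yaw": 0},
  {"dp": [0,0,1.5],"yaw": 0},
])

```text
clock: 9.48
eef_pos: [431.0, 171.7, 89.2]
tcp_rot: [3.142, 0.0, 0.055]
contact_force: [-0.4, -0.2, -2.2]
opening: 0.176
grasp_force: 59.4
```

carry_out([
  {"dp": [0,0,0.5],"yaw": 0},
  {"dp": [0,0,1],"yaw": 0},
  {"dp": [0,0,1],"yaw": 0},
])

```text
clock: 9.85
eef_pos: [431.0, 171.7, 88.2]
tcp_rot: [3.142, 0.0, 0.055]
contact_force: [0.7, -0.3, -2.6]
opening: 0.178
grasp_force: 59.4
```

carry_out([
  {"dp": [0,0,0.5],"yaw": 0},
  {"dp": [0,0,1],"yaw": 0},
  {"dp": [0,0,1],"yaw": 0},
])

```text
clock: 10.22
eef_pos: [431.1, 171.7, 87.5]
tcp_rot: [-3.141, -0.0, 0.055]
contact_force: [-1.5, -0.4, 3.2]
opening: 0.179
grasp_force: 60.2
```

carry_out([
  {"dp": [0,0,0.5],"yaw": 0},
  {"dp": [0,0,1],"yaw": 0},
  {"dp": [0,0,1],"yaw": 0},
])

```text
clock: 10.6
eef_pos: [431.7, 171.9, 86.6]
tcp_rot: [-3.141, -0.001, 0.055]
contact_force: [-0.6, -0.1, 5.2]
opening: 0.174
grasp_force: 60.4
```

carry_out([
  {"dp": [0,0,0.5],"yaw": 0},
  {"dp": [0,0,1],"yaw": 0},
  {"dp": [0,0,1],"yaw": 0},
])

```text
clock: 10.98
eef_pos: [431.6, 172.0, 85.6]
tcp_rot: [-3.141, -0.001, 0.055]
contact_force: [-1.8, 1.3, 5.7]
opening: 0.176
grasp_force: 60.4
```

carry_out([
  {"dp": [0,0,-4],"yaw": 0},
  {"dp": [-8,0,-8],"yaw": 0},
  {"dp": [-25,1,-8],"yaw": 0},
  {"dp": [-37,1,-5],"yaw": 0},
  {"dp": [-37,1,8],"yaw": 0},
  {"dp": [-37,1,17.6],"yaw": 0},
  {"dp": [-37,1,17.6],"yaw": 0},
  {"dp": [-37,1,17.6],"yaw": 0},
])

```text
clock: 11.98
eef_pos: [394.4, 168.7, 67.5]
tcp_rot: [3.142, 0.0, 0.055]
contact_force: [0.5, -0.0, -2.1]
opening: 0.174
grasp_force: 59.3
```

```bash
python3 - <<'E'
from h import *
np.savez('w4.npz',*cal('wrist')); w=snap('wrist','w4.png'); s=r.sense(); print(s['eef_pos'],s['tcp_rot'])
c=cal('side'); sd=snap('side','side4.png')
p=proj(c,[[500,175,80]])[0]; print(p)
a=cv2.resize(cv2.imread('pics/w4.png')[:200,220:420],None,fx=2,fy=2,interpolation=cv2.INTER_CUBIC)
x,y=int(p[0]),int(p[1]); b=cv2.resize(cv2.imread('pics/side4.png')[y-30:y+36,x-33:x+33],(396,396),interpolation=cv2.INTER_CUBIC)
o=np.zeros((400,800,3),np.uint8); o[:400,:400]=cv2.convertScaleAbs(a,alpha=1.4); o[:396,402:798]=cv2.convertScaleAbs(b,alpha=1.4); cv2.imwrite('pics/c4.png',o); print(x,y)
E
```

```text
[394.48886628 168.72774748  67.67786031] [-3.14154855e+00 -1.00852099e-04  5.46909096e-02]
[249.17586516 173.4088916 ]
249 173
```

View pics/c4.png

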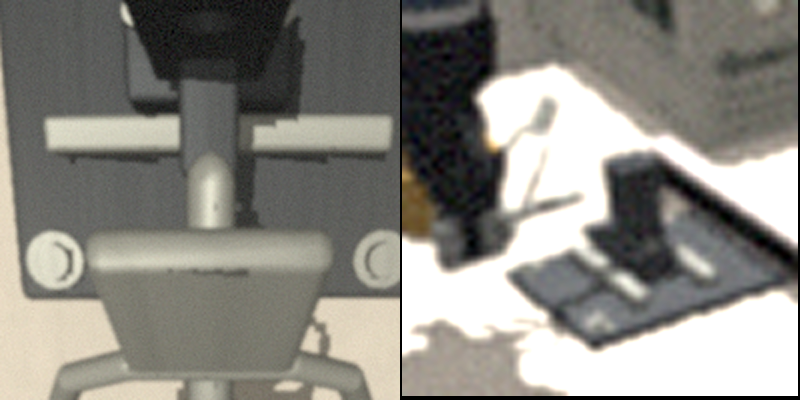

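Left: pin tip (crop ≈(212,160)) lines up with the ledge (182–238, centre 210). Right: the pin is level, pointing at the head. I'll check the lateral numbers.

```bash
python3 - <<'E'
from h import *
z=np.load('w4.npz'); c=tuple(z[k] for k in z.files); g=cv2.GaussianBlur(cv2.imread('pics/w4.png',0),(3,3),0).astype(int)
for y in(45,50,55,60,65,70): print(y,[ (x+220,int(v)) for x,v in enumerate(np.diff(g[y,220:420])) if abs(v)>9])
print('K',c[0].round(1).tolist(),'cam',(-c[2].T@c[3]).round(1))
u=np.array([np.cos(.0548),np.sin(.0548),0]);n=np.array([-u[1],u[0],0])
for nm,px,zz in(('pin100',(325.8,100),79),('pin85',(325.8,85),79),('ledge50',(325,50),54.5),('ledge70',(325,70),54.5),('tip',(325.5,76.5),80)):
    p=plane(c,px,zz); print(nm,p.round(1),'u',(p@u).round(1),'v',(p@n).round(2))
s=r.sense()['eef_pos']; print('tcp u v',s@u,s@n)
E
```

```text
45 [(220, -21), (221, -30), (222, -23), (370, 10)]
50 [(220, -18), (221, -28), (222, -25), (223, -11), (309, 11), (338, -11), (369, 11)]
55 [(221, -23), (222, -29), (223, -20), (287, -10), (309, 11), (310, 10), (337, -10), (369, 10)]
60 [(221, -18), (222, -28), (223, -24), (240, 10), (241, 18), (242, 21), (243, 13), (307, -10), (308, -23), (309, -26), (310, -12), (356, 11), (357, 16), (358, 10), (368, 11), (414, -14), (415, -18), (416, -13)]
65 [(221, -11), (222, -22), (223, -28), (224, -19), (240, 10), (241, 20), (242, 22), (243, 18), (244, 10), (307, -11), (308, -24), (309, -28), (310, -13), (345, 18), (346, 23), (347, 17), (414, -16), (415, -18), (416, -14)]
70 [(222, -20), (223, -27), (224, -22), (241, 13), (242, 24), (243, 23), (244, 14), (308, -22), (309, -26), (310, -13), (345, 18), (346, 23), (347, 16), (413, -12), (414, -17), (415, -15)]
K [[292.1, 0.0, 324.9], [0.0, 292.1, 201.7], [0.0, 0.0, 1.0]] cam [471.7 172.3 203. ]
pin100 [475.6 172.   79. ] u 484.3 v 145.69
pin85 [481.3 172.3  79. ] u 490.0 v 145.7
ledge50 [498.3 173.5  54.5] u 507.1 v 145.99
ledge70 [489.8 173.1  54.5] u 498.5 v 145.98
tip [484.3 172.6  80. ] u 493.0 v 145.82
tcp u v 403.1525422927141 146.90091956176414
```

carry_out([
  {"dp": [6,-0.4,0],"yaw": 0},
  {"dp": [12,-0.4,0],"yaw": 0},
  {"dp": [16,-0.4,0],"yaw": 0},
  {"dp": [18,-0.4,0],"yaw": 0},
  {"dp": [18,-0.4,0],"yaw": 0},
])

```text
clock: 12.7
eef_pos: [412.1, 170.0, 67.6]
tcp_rot: [3.142, 0.0, 0.055]
contact_force: [-0.6, 0.4, -2.5]
opening: 0.175
grasp_force: 59.3
```

carry_out([
  {"dp": [1,0,0],"yaw": 0},
  {"dp": [2,0,0],"yaw": 0},
  {"dp": [3,0,0],"yaw": 0},
  {"dp": [3,0,0],"yaw": 0},
])

```text
clock: 13.2
eef_pos: [415.2, 170.2, 67.7]
tcp_rot: [-3.142, -0.0, 0.055]
contact_force: [-0.3, 0.1, -2.1]
opening: 0.175
grasp_force: 59.3
```

carry_out([
  {"dp": [0.7,0,0],"yaw": 0},
  {"dp": [1.5,0,0],"yaw": 0},
  {"dp": [1.5,0,0],"yaw": 0},
])

```text
clock: 13.58
eef_pos: [416.7, 170.3, 67.7]
tcp_rot: [-3.142, -0.0, 0.055]
contact_force: [0.1, 0.3, -2.3]
opening: 0.177
grasp_force: 59.3
```

carry_out([
  {"dp": [0.7,0,0],"yaw": 0},
  {"dp": [1.5,0,0],"yaw": 0},
  {"dp": [1.5,0,0],"yaw": 0},
])

```text
clock: 13.95
eef_pos: [418.2, 170.4, 67.7]
tcp_rot: [-3.142, -0.0, 0.055]
contact_force: [-0.0, -0.1, -2.1]
opening: 0.177
grasp_force: 59.3
```

carry_out([
  {"dp": [0.7,0,0],"yaw": 0},
  {"dp": [1.5,0,0],"yaw": 0},
  {"dp": [1.5,0,0],"yaw": 0},
])

```text
clock: 14.32
eef_pos: [419.7, 170.5, 67.7]
tcp_rot: [-3.142, -0.0, 0.055]
contact_force: [0.1, -0.0, -1.6]
opening: 0.179
grasp_force: 59.3
```

carry_out([
  {"dp": [0.7,0,0],"yaw": 0},
  {"dp": [1.5,0,0],"yaw": 0},
  {"dp": [1.5,0,0],"yaw": 0},
])

```text
clock: 14.7
eef_pos: [421.2, 170.5, 67.7]
tcp_rot: [-3.142, -0.0, 0.055]
contact_force: [-0.4, -0.1, -2.9]
opening: 0.177
grasp_force: 59.3
```

carry_out([
  {"dp": [0.7,0,0],"yaw": 0},
  {"dp": [1.5,0,0],"yaw": 0},
  {"dp": [1.5,0,0],"yaw": 0},
])

```text
clock: 15.08
eef_pos: [422.7, 170.7, 67.7]
tcp_rot: [-3.142, -0.0, 0.055]
contact_force: [0.1, 0.1, -2.0]
opening: 0.176
grasp_force: 59.3
```

carry_out([
  {"dp": [0.7,0,0],"yaw": 0},
  {"dp": [1.5,0,0],"yaw": 0},
  {"dp": [1.5,0,0],"yaw": 0},
])

```text
clock: 15.45
eef_pos: [424.2, 170.7, 67.7]
tcp_rot: [-3.142, -0.0, 0.055]
contact_force: [0.9, -0.1, -2.4]
opening: 0.176
grasp_force: 59.3
```

carry_out([
  {"dp": [1,0,0],"yaw": 0},
  {"dp": [2,0,0],"yaw": 0},
  {"dp": [3,0,0],"yaw": 0},
  {"dp": [4,0,0],"yaw": 0},
  {"dp": [4,0,0],"yaw": 0},
])

```text
clock: 16.08
eef_pos: [428.1, 170.9, 67.7]
tcp_rot: [-3.142, -0.0, 0.055]
contact_force: [0.0, -0.1, -2.5]
opening: 0.174
grasp_force: 59.3
```

carry_out([
  {"dp": [1,0,0],"yaw": 0},
  {"dp": [2,0,0],"yaw": 0},
  {"dp": [3,0,0],"yaw": 0},
  {"dp": [4,0,0],"yaw": 0},
  {"dp": [4,0,0],"yaw": 0},
])

```text
clock: 16.7
eef_pos: [432.2, 171.2, 67.7]
tcp_rot: [-3.142, -0.0, 0.055]
contact_force: [0.6, 0.7, -3.0]
opening: 0.176
grasp_force: 59.3
```

carry_out([
  {"dp": [1,0,0],"yaw": 0},
  {"dp": [2,0,0],"yaw": 0},
  {"dp": [3,0,0],"yaw": 0},
  {"dp": [4,0,0],"yaw": 0},
  {"dp": [4,0,0],"yaw": 0},
])

```text
clock: 17.32
eef_pos: [436.2, 171.4, 67.7]
tcp_rot: [-3.142, -0.0, 0.055]
contact_force: [-0.2, 0.4, -2.1]
opening: 0.173
grasp_force: 59.3
```

carry_out([
  {"dp": [1.5,0,0],"yaw": 0},
  {"dp": [3,0,0],"yaw": 0},
  {"dp": [4.5,0,0],"yaw": 0},
  {"dp": [6,0,0],"yaw": 0},
  {"dp": [6,0,0],"yaw": 0},
])

```text
clock: 17.95
eef_pos: [442.2, 171.7, 67.7]
tcp_rot: [-3.142, -0.0, 0.055]
contact_force: [0.2, 0.3, -2.5]
opening: 0.176
grasp_force: 59.3
```

carry_out([
  {"dp": [1.5,0,0],"yaw": 0},
  {"dp": [3,0,0],"yaw": 0},
  {"dp": [4.5,0,0],"yaw": 0},
  {"dp": [6,0,0],"yaw": 0},
  {"dp": [6,0,0],"yaw": 0},
])

```text
clock: 18.58
eef_pos: [448.2, 172.0, 67.7]
tcp_rot: [-3.142, -0.0, 0.055]
contact_force: [-0.8, -0.3, -1.8]
opening: 0.179
grasp_force: 59.3
```

carry_out([
  {"dp": [1,0,0],"yaw": 0},
  {"dp": [2,0,0],"yaw": 0},
  {"dp": [3,0,0],"yaw": 0},
  {"dp": [4,0,0],"yaw": 0},
  {"dp": [4,0,0],"yaw": 0},
])

```text
clock: 19.2
eef_pos: [452.1, 172.2, 67.7]
tcp_rot: [-3.142, -0.0, 0.055]
contact_force: [0.1, 0.2, -2.0]
opening: 0.175
grasp_force: 59.3
```

carry_out([
  {"dp": [1,0,0],"yaw": 0},
  {"dp": [2,0,0],"yaw": 0},
  {"dp": [3,0,0],"yaw": 0},
  {"dp": [4,0,0],"yaw": 0},
  {"dp": [4,0,0],"yaw": 0},
])

```text
clock: 19.82
eef_pos: [456.1, 172.4, 67.7]
tcp_rot: [-3.142, -0.0, 0.055]
contact_force: [0.4, -0.2, -2.5]
opening: 0.174
grasp_force: 59.3
```

carry_out([
  {"dp": [1,0,0],"yaw": 0},
  {"dp": [2,0,0],"yaw": 0},
  {"dp": [3,0,0],"yaw": 0},
  {"dp": [4,0,0],"yaw": 0},
  {"dp": [4,0,0],"yaw": 0},
])

```text
clock: 20.45
eef_pos: [460.1, 172.7, 67.7]
tcp_rot: [-3.142, -0.0, 0.055]
contact_force: [-0.2, -0.0, -2.2]
opening: 0.178
grasp_force: 59.3
```

carry_out([
  {"dp": [1,0,0],"yaw": 0},
  {"dp": [2,0,0],"yaw": 0},
  {"dp": [3,0,0],"yaw": 0},
  {"dp": [3,0,0],"yaw": 0},
])

```text
clock: 20.95
eef_pos: [463.1, 172.9, 67.7]
tcp_rot: [-3.142, -0.0, 0.055]
contact_force: [-0.2, -0.3, -2.9]
opening: 0.172
grasp_force: 59.3
```

carry_out([
  {"dp": [1,0,0],"yaw": 0},
  {"dp": [2,0,0],"yaw": 0},
  {"dp": [3,0,0],"yaw": 0},
  {"dp": [3,0,0],"yaw": 0},
])

```text
clock: 21.45
eef_pos: [466.1, 173.0, 67.7]
tcp_rot: [-3.142, -0.0, 0.055]
contact_force: [0.1, 0.1, -1.6]
opening: 0.173
grasp_force: 59.4
```

carry_out([
  {"dp": [0.7,0,0],"yaw": 0},
  {"dp": [1.4,0,0],"yaw": 0},
  {"dp": [1.4,0,0],"yaw": 0},
])

```text
clock: 21.82
eef_pos: [467.5, 173.1, 67.7]
tcp_rot: [-3.142, -0.0, 0.055]
contact_force: [0.1, 0.5, -1.0]
opening: 0.176
grasp_force: 59.4
```

carry_out([
  {"dp": [0.5,0,0],"yaw": 0},
  {"dp": [1,0,0],"yaw": 0},
  {"dp": [1,0,0],"yaw": 0},
])

```text
clock: 22.2
eef_pos: [468.5, 173.2, 67.7]
tcp_rot: [-3.142, -0.0, 0.055]
contact_force: [-0.9, -0.1, -0.8]
opening: 0.177
grasp_force: 59.5
```

carry_out([
  {"dp": [0.5,0,0],"yaw": 0},
  {"dp": [1,0,0],"yaw": 0},
  {"dp": [1,0,0],"yaw": 0},
])

```text
clock: 22.58
eef_pos: [469.4, 173.2, 67.7]
tcp_rot: [3.142, -0.0, 0.055]
contact_force: [-1.2, 0.1, 0.8]
opening: 0.177
grasp_force: 59.6
```

carry_out([
  {"dp": [0.4,0,0],"yaw": 0},
  {"dp": [0.8,0,0],"yaw": 0},
  {"dp": [0.8,0,0],"yaw": 0},
])

```text
clock: 22.95
eef_pos: [470.2, 173.3, 67.7]
tcp_rot: [-3.142, -0.0, 0.055]
contact_force: [-1.7, -0.7, 2.0]
opening: 0.173
grasp_force: 59.7
```

carry_out([
  {"dp": [0,0,-0.5],"yaw": 0},
  {"dp": [0.5,0,-0.5],"yaw": 0},
  {"dp": [0.8,0,-0.5],"yaw": 0},
  {"dp": [0.8,0,-0.5],"yaw": 0},
])

```text
clock: 23.45
eef_pos: [470.5, 173.2, 68.0]
tcp_rot: [3.141, 0.001, 0.055]
contact_force: [-3.1, 0.5, -0.8]
opening: 0.173
grasp_force: 59.6
```

carry_out([
  {"dp": [0.4,0,0],"yaw": 0},
  {"dp": [0.8,0,0],"yaw": 0},
  {"dp": [0.8,0,0],"yaw": 0},
])

```text
clock: 23.82
eef_pos: [470.6, 173.1, 67.9]
tcp_rot: [3.141, 0.002, 0.055]
contact_force: [-7.3, 0.6, 0.1]
opening: 0.177
grasp_force: 59.8
```

carry_out([
  {"dp": [0.4,0,0],"yaw": 0},
  {"dp": [0.4,0,0],"yaw": 0},
  {"dp": [0.4,0,0],"yaw": 0},
])

```text
clock: 24.2
eef_pos: [470.6, 173.1, 67.8]
tcp_rot: [3.141, 0.003, 0.055]
contact_force: [-7.6, 1.1, 1.4]
opening: 0.174
grasp_force: 59.9
```

carry_out([
  {"dp": [-0.8,0,0],"yaw": 0},
  {"dp": [-0.8,0,0],"yaw": 0},
  {"dp": [-0.8,0,0],"yaw": 0},
  {"dp": [-0.8,0,0],"yaw": 0},
  {"dp": [-0.8,0,0],"yaw": 0},
], fingers=0.3)

```text
clock: 24.82
eef_pos: [471.5, 173.3, 68.2]
tcp_rot: [-3.142, -0.0, 0.055]
contact_force: [-0.3, -0.3, -0.1]
opening: 0.649
grasp_force: 0.0
```

carry_out([
  {"dp": [0,0,-15],"yaw": 0},
  {"dp": [0,0,-45],"yaw": 0},
  {"dp": [0,0,-85],"yaw": 0},
  {"dp": [0,0,-112],"yaw": 0},
  {"dp": [0,0,-112],"yaw": 0},
])

```text
clock: 25.45
eef_pos: [472.9, 173.8, 183.1]
tcp_rot: [-3.14, -0.005, 0.055]
contact_force: [0.1, 0.2, -0.5]
opening: 0.653
grasp_force: 0.0
```

carry_out([
  {"dp": [20,0,0],"yaw": 0},
  {"dp": [45,0,0],"yaw": 0},
  {"dp": [58,0,0],"yaw": 0},
  {"dp": [58,0,0],"yaw": 0},
  {"dp": [58,0,0],"yaw": 0},
  {"dp": [58,0,0],"yaw": 0},
], fingers=-1)

```text
clock: 26.2
eef_pos: [528.5, 176.4, 180.1]
tcp_rot: [3.141, 0.001, 0.055]
contact_force: [0.5, 0.2, -0.6]
opening: 0.0
grasp_force: 0.0
```

```bash
python3 - <<'E'
from h import *
s=r.sense(); u=np.array([np.cos(.0548),np.sin(.0548),0]);n=np.array([-u[1],u[0],0]); p=s['eef_pos']
print('tcp u v z',p@u,p@n,p[2],s['opening'],s['tcp_rot'])
c=cal('wrist'); im=snap('wrist','w5.png'); sd=snap('side','side5.png')
W=lambda U,V,Z:U*u+V*n+[0,0,Z]
v=146.7
for nm,P in dict(tip=W(569,v,80),lipend=W(503+52.8,v,155.4),lipR=W(549.5,v-10,146.4),lipL=W(549.5,v+10,146.4),headback=W(461,v,90),eyetop=W(515,v,94)).items():
    q=proj(c,P)[0]; q2=proj(cal('side'),P)[0]; print(nm,q.round(1),q2.round(1))
E
```

```text
tcp u v z 537.3951223115691 147.19403774076957 180.0797033509536 0.00010273333024374807 [3.14147151e+00 6.27949232e-04 5.49954291e-02]
tip [324.4 168.6] [262.2 169.6]
lipend [324.4 215.7] [258.  153.4]
lipR [340.5 220.2] [258.  156.6]
lipL [308.2 220.2] [255.6 155. ]
headback [324.4 289.7] [238.3 174.4]
eyetop [324.4 236.4] [250.3 169.9]
```

carry_out([
  {"dp": [1,0,8],"yaw": 0},
  {"dp": [1,0,16],"yaw": 0},
  {"dp": [1.2,0,22],"yaw": 0},
  {"dp": [4,0,24.3],"yaw": 0},
  {"dp": [7,0,26.5],"yaw": 0},
  {"dp": [10,0,28.7],"yaw": 0},
  {"dp": [13,0,31],"yaw": 0},
  {"dp": [13,0,31],"yaw": 0},
])

```text
clock: 27.3
eef_pos: [542.5, 177.2, 149.1]
tcp_rot: [-3.142, -0.0, 0.055]
contact_force: [-0.2, -0.0, -0.1]
opening: 0.002
grasp_force: 0.1
```

carry_out([
  {"dp": [2.7,0,2.5],"yaw": 0},
  {"dp": [5.4,0,5],"yaw": 0},
  {"dp": [8,0,7.7],"yaw": 0},
  {"dp": [10.5,0,10.5],"yaw": 0},
  {"dp": [12.8,0,13.4],"yaw": 0},
  {"dp": [15,0,16.4],"yaw": 0},
  {"dp": [15,0,16.4],"yaw": 0},
])

```text
clock: 28.18
eef_pos: [557.4, 178.0, 132.5]
tcp_rot: [3.142, 0.0, 0.055]
contact_force: [0.0, 0.5, 0.5]
opening: -0.002
grasp_force: 0.2
```

```bash
python3 - <<'E'
from h import *
im=snap('wrist','w6.png'); a=cv2.cvtColor(cv2.imread('pics/w5.png'),cv2.COLOR_BGR2GRAY); s=r.sense(); print(s['eef_pos'],s['contact_force'])
b=cv2.imread('pics/w6.png',0)
print('w5 col324'); print(a[120:300:4,324].tolist())
print('w5 row170',a[170,290:360:2].tolist()); print('w5 row150',a[150,290:360:2].tolist())
print('w6 col324',b[60:300:4,324].tolist())
E
```

```text
[557.27575465 177.9992726  132.64014324] [-0.36081427 -0.39782042  0.3952462 ]
w5 col324
[147, 46, 76, 77, 78, 77, 75, 71, 74, 78, 69, 69, 114, 112, 136, 136, 136, 137, 137, 134, 50, 41, 41, 53, 125, 87, 76, 52, 38, 59, 63, 24, 24, 26, 21, 25, 27, 24, 24, 21, 26, 26, 34, 17, 21]
w5 row170 [146, 143, 145, 147, 144, 146, 142, 141, 140, 142, 141, 143, 141, 141, 142, 124, 97, 98, 94, 86, 72, 74, 72, 75, 115, 140, 137, 134, 136, 139, 132, 135, 135, 132, 132]
w5 row150 [76, 77, 76, 77, 72, 74, 75, 76, 75, 75, 74, 74, 72, 74, 73, 73, 75, 71, 72, 72, 75, 72, 71, 70, 74, 72, 72, 72, 66, 73, 74, 69, 73, 70, 66]
w6 col324 [152, 154, 154, 153, 153, 154, 154, 155, 156, 158, 157, 159, 155, 154, 154, 156, 155, 156, 87, 75, 129, 174, 175, 171, 170, 164, 62, 70, 75, 75, 72, 75, 71, 75, 72, 72, 58, 71, 75, 60, 34, 54, 64, 71, 69, 63, 20, 17, 16, 16, 24, 14, 21, 12, 18, 21, 23, 20, 20, 16]
```

carry_out([
  {"dp": [2.1,0,3.2],"yaw": 0},
  {"dp": [4.2,0,6.3],"yaw": 0},
  {"dp": [6,0,9.7],"yaw": 0},
  {"dp": [7.7,0,13],"yaw": 0},
  {"dp": [9.7,0,16.5],"yaw": 0},
  {"dp": [11.6,0,20],"yaw": 0},
  {"dp": [11.6,0,20],"yaw": 0},
])

```text
clock: 29.1
eef_pos: [568.9, 178.6, 112.4]
tcp_rot: [3.142, 0.0, 0.055]
contact_force: [-0.7, -0.2, 0.5]
opening: -0.001
grasp_force: 0.3
```

carry_out([
  {"dp": [1.7,0,3.6],"yaw": 0},
  {"dp": [3.5,0,7.2],"yaw": 0},
  {"dp": [6,0,9.5],"yaw": 0},
  {"dp": [8.5,0,11.8],"yaw": 0},
  {"dp": [10,0,13.5],"yaw": 0},
  {"dp": [10,0,15],"yaw": 0},
  {"dp": [10,0,15],"yaw": 0},
])

```text
clock: 29.98
eef_pos: [578.9, 179.2, 97.7]
tcp_rot: [3.142, -0.0, 0.055]
contact_force: [0.7, 0.0, 0.8]
opening: 0.001
grasp_force: 0.3
```

carry_out([
  {"dp": [0,0,1],"yaw": 0},
  {"dp": [0,0,2],"yaw": 0},
  {"dp": [0,0,3],"yaw": 0},
  {"dp": [0,0,3],"yaw": 0},
])

```text
clock: 30.48
eef_pos: [579.2, 179.3, 95.0]
tcp_rot: [-3.141, -0.001, 0.055]
contact_force: [1.0, 0.7, 2.5]
opening: 0.002
grasp_force: 1.4
```

carry_out([
  {"dp": [0,0,1],"yaw": 0},
  {"dp": [0,0,2],"yaw": 0},
  {"dp": [0,0,3],"yaw": 0},
  {"dp": [0,0,3],"yaw": 0},
])

```text
clock: 30.98
eef_pos: [578.6, 179.1, 91.6]
tcp_rot: [3.142, 0.0, 0.055]
contact_force: [1.8, 1.4, 2.8]
opening: -0.001
grasp_force: 1.3
```

carry_out([
  {"dp": [0,0,1],"yaw": 0},
  {"dp": [0,0,2],"yaw": 0},
  {"dp": [0,0,3],"yaw": 0},
  {"dp": [0,0,3],"yaw": 0},
])

```text
clock: 31.48
eef_pos: [578.2, 179.0, 88.3]
tcp_rot: [3.141, 0.001, 0.055]
contact_force: [-0.2, -0.8, 0.3]
opening: -0.004
grasp_force: 0.0
```

carry_out([
  {"dp": [0,0,1],"yaw": 0},
  {"dp": [0,0,2],"yaw": 0},
  {"dp": [0,0,3],"yaw": 0},
  {"dp": [0,0,3],"yaw": 0},
])

```text
clock: 31.98
eef_pos: [578.7, 179.2, 85.6]
tcp_rot: [3.142, 0.0, 0.055]
contact_force: [-0.7, 0.4, 0.3]
opening: 0.005
grasp_force: 0.0
```

carry_out([
  {"dp": [0,0,1],"yaw": 0},
  {"dp": [0,0,2],"yaw": 0},
  {"dp": [0,0,3],"yaw": 0},
  {"dp": [0,0,3],"yaw": 0},
])

```text
clock: 32.48
eef_pos: [578.8, 179.2, 82.7]
tcp_rot: [3.142, 0.0, 0.055]
contact_force: [-0.4, 0.4, 0.9]
opening: -0.002
grasp_force: 0.1
```

carry_out([
  {"dp": [0,0,1],"yaw": 0},
  {"dp": [0,0,2],"yaw": 0},
  {"dp": [0,0,2],"yaw": 0},
])

```text
clock: 32.85
eef_pos: [578.8, 179.2, 80.7]
tcp_rot: [-3.142, 0.0, 0.055]
contact_force: [-0.1, 0.4, 1.1]
opening: -0.004
grasp_force: 0.4
```

carry_out([
  {"dp": [0,0,-5],"yaw": 0},
  {"dp": [0,0,-20],"yaw": 0},
  {"dp": [0,0,-55],"yaw": 0},
  {"dp": [0,0,-100],"yaw": 0},
  {"dp": [0,0,-150],"yaw": 0},
  {"dp": [-30,0,-200],"yaw": 0},
  {"dp": [-80,0,-210],"yaw": 0},
  {"dp": [-120,0,-210],"yaw": 0},
  {"dp": [-120,0,-210],"yaw": 0},
  {"dp": [-120,0,-210],"yaw": 0},
])

```text
clock: 34.1
eef_pos: [459.7, 172.8, 291.8]
tcp_rot: [-3.141, -0.002, 0.055]
contact_force: [0.2, 0.7, 0.2]
opening: 0.003
grasp_force: 0.0
```

```bash
python3 - <<'E'
from h import *
s=r.sense(); p=s['eef_pos']; print(p,s['clock'],s['contact_force'])
u=np.array([np.cos(.0548),np.sin(.0548),0]);n=np.array([-u[1],u[0],0]);W=lambda U,V,Z:U*u+V*n+[0,0,Z]; v=146.7
c=cal('wrist'); snap('wrist','w7.png'); cs=cal('side'); snap('side','side7.png')
g=cv2.imread('pics/w7.png',0)
def samp(P):
    q=proj(c,P)[0]; x,y=int(round(q[0])),int(round(q[1])); return q.round(0).tolist(), (int(g[y-1:y+2,x-1:x+2].mean()) if 1<y<398 and 1<x<638 else None)
for nm,P in dict(tip=W(569,v,80),lipclosed=W(584,v,73),lipL=W(584,v+8,73),lipR=W(584,v-8,73),lipopen=W(549.5,v,146.4)).items(): print(nm,samp(P))
# side wires: scan across at mid-shank u=530 , z=78 if closed
for U in (550,556,562,578,582,586,590,594,600): print(U,[samp(W(U,v+d,76))[1] for d in range(-30,31,3)])
a=cv2.imread('pics/side4.png'); b=cv2.imread('pics/side7.png')
# steel-ish pixels about open-lip and closed-lip positions in side views
for nm,P in dict(open=W(549.5,v,146.4),closed=W(584,v,73)).items():
    q=proj(cs,P)[0]; print(nm,q.round(1)); x,y=q.round().astype(int); print(cv2.cvtColor(b,cv2.COLOR_BGR2GRAY)[y-5:y+6,x-6:x+7].tolist())
E
```

```text
[459.73916816 172.80599724 291.82372573] 34.1 [0.15291868 0.69111171 0.15751087]
tip ([325.0, 89.0], 102)
lipclosed ([325.0, 75.0], 159)
lipL ([318.0, 75.0], 152)
lipR ([332.0, 75.0], 143)
lipopen ([325.0, 106.0], 141)
550 [67, 56, 83, 100, 67, 68, 64, 52, 58, 114, 141, 105, 76, 62, 57, 65, 74, 110, 96, 75, 76]
556 [145, 140, 124, 123, 126, 134, 93, 74, 74, 116, 143, 108, 99, 112, 152, 155, 132, 129, 146, 157, 158]
562 [72, 73, 73, 98, 114, 59, 46, 46, 56, 119, 142, 104, 74, 76, 76, 79, 109, 88, 78, 79, 76]
578 [69, 71, 72, 72, 68, 46, 62, 120, 156, 158, 161, 165, 161, 134, 77, 75, 76, 76, 78, 77, 76]
582 [70, 71, 72, 73, 71, 65, 66, 122, 156, 157, 160, 163, 159, 136, 78, 76, 77, 77, 77, 78, 77]
586 [69, 71, 72, 73, 72, 75, 74, 121, 155, 155, 158, 160, 157, 136, 80, 77, 76, 77, 78, 77, 78]
590 [58, 60, 63, 64, 62, 66, 71, 119, 154, 152, 154, 158, 155, 135, 73, 57, 57, 66, 67, 67, 66]
594 [38, 39, 38, 38, 38, 37, 40, 97, 128, 126, 127, 128, 127, 108, 45, 38, 38, 39, 38, 37, 38]
600 [73, 76, 76, 76, 76, 75, 77, 76, 74, 78, 79, 81, 82, 83, 82, 81, 83, 84, 87, 87, 87]
open [256.8 155.8]

[... 614 characters left out ...]
 [265.5 170.2]
[[144, 123, 92, 87, 86, 87, 81, 85, 82, 81, 75, 72, 78], [205, 172, 130, 105, 89, 86, 85, 79, 82, 79, 87, 81, 84], [226, 214, 189, 156, 119, 90, 81, 82, 85, 83, 88, 96, 97], [205, 219, 225, 206, 172, 122, 106, 100, 101, 105, 106, 109, 110], [154, 191, 215, 218, 202, 168, 144, 142, 127, 115, 109, 108, 125], [160, 153, 167, 183, 193, 181, 174, 158, 144, 149, 147, 155, 172], [105, 89, 105, 158, 178, 171, 164, 150, 164, 199, 215, 219, 222], [43, 40, 85, 113, 109, 131, 178, 209, 223, 220, 227, 226, 222], [49, 57, 99, 110, 72, 86, 145, 203, 223, 228, 225, 228, 224], [88, 67, 59, 61, 30, 39, 83, 132, 174, 212, 225, 227, 227], [94, 80, 53, 21, 11, 10, 39, 60, 102, 150, 201, 223, 225]]
```

```bash
python3 - <<'E'
from h import *
u=np.array([np.cos(.0548),np.sin(.0548),0]);n=np.array([-u[1],u[0],0])
c=cal('wrist'); g=cv2.imread('pics/w7.png',0)
print([(y,int(g[y,322:329].mean()),round(float(plane(c,(325,y),72)@u),1),round(float(plane(c,(325,y),82)@u),1)) for y in list(range(60,96))])
print('grip/head', [(y,int(g[y,322:329].mean()),round(float(plane(c,(325,y),97)@u),1)) for y in range(96,190,3)])
E
```

```text
[(60, 75, 600.0, 598.4), (61, 47, 598.9, 597.4), (62, 36, 597.9, 596.4), (63, 54, 596.9, 595.4), (64, 95, 595.8, 594.4), (65, 135, 594.8, 593.4), (66, 152, 593.8, 592.4), (67, 155, 592.7, 591.4), (68, 154, 591.7, 590.4), (69, 154, 590.7, 589.4), (70, 156, 589.6, 588.4), (71, 157, 588.6, 587.4), (72, 158, 587.5, 586.4), (73, 158, 586.5, 585.3), (74, 158, 585.4, 584.3), (75, 159, 584.4, 583.3), (76, 160, 583.3, 582.3), (77, 160, 582.3, 581.3), (78, 159, 581.2, 580.2), (79, 161, 580.2, 579.2), (80, 161, 579.1, 578.2), (81, 161, 578.0, 577.1), (82, 161, 577.0, 576.1), (83, 162, 575.9, 575.1), (84, 161, 574.9, 574.0), (85, 162, 573.8, 573.0), (86, 160, 572.7, 572.0), (87, 144, 571.6, 570.9), (88, 117, 570.6, 569.9), (89, 103, 569.5, 568.8), (90, 99, 568.4, 567.8), (91, 98, 567.3, 566.7), (92, 104, 566.3, 565.7), (93, 113, 565.2, 564.6), (94, 119, 564.1, 563.6), (95, 123, 563.0, 562.5)]
grip/head [(96, 124, 560.8), (99, 125, 557.8), (102, 123, 554.7), (105, 123, 551.6), (108, 123, 548.5), (111, 96, 545.4), (114, 73, 542.3), (117, 74, 539.2), (120, 59, 536.0), (123, 72, 532.8), (126, 74, 529.6), (129, 59, 526.4), (132, 71, 523.2), (135, 72, 519.9), (138, 86, 516.7), (141, 142, 513.4), (144, 104, 510.1), (147, 145, 506.8), (150, 149, 503.4), (153, 148, 500.1), (156, 147, 496.7), (159, 145, 493.3), (162, 144, 489.9), (165, 142, 486.5), (168, 141, 483.0), (171, 138, 479.5), (174, 137, 476.0), (177, 136, 472.5), (180, 134, 469.0), (183, 120, 465.4), (186, 130, 461.8), (189, 99, 458.2)]
```

```bash
python3 -c "
from rig import r
print(r.sign_off())"
```

```text
the job is handed in; nothing more can be done
None
```

The linch pin is home in the eye and let go. Its ring snapped past the tip and stayed there in the last camera check, and the job is handed in, but no verdict came back.

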